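Start the extractor, then open the push-and-turn solvent bottle

ROBOT

A 7-joint arm with a two-finger parallel gripper is mounted at the origin on a cart in front of the work surface, level with it; the furniture and walls round the work are solid. World frame = base frame: x ahead of the robot, y to its left, z up, the work surface at z = 0. Lengths are in m, angles in rad, forces in N, time in s.
With the tool pointing down it reaches from about 0.4 to 0.85 m from the base axis. Payload 10.4 kg.
Tool frame: the origin (TCP) lies midway between the tips of the shut fingers; the grasp point (between the pads) lies 19 mm behind it (r.grip_depth is the distance from the TCP to the grasp point, in m); x points along the fingers, y is the direction in which the jaws open and shut, and the axes are right-handed (so a half turn about x gives the same grasp; the last joint's range is limited). The gripper opens to 87 mm and grips with 3 to 60 N. Pads are 19 mm wide; open, the fingers measure 117 mm over their backs; the gripper's body (75 mm by 190 mm) begins 51 mm behind the grasp point.
Start: joints at [1.119, 0.332, -0.065, 1.46, 0.022, 1.35, -0.088], TCP at [0.26, -0.568, 0.223] pointing down, gripper open.
Joint ranges: [-2.6, 2.6], [-0.5, 2.12], [-1.47, 1.34], [0.16, 2.42], [-1.27, 4.41], [0.06, 2.06], [-2.6, 2.6]. Speed limits (rad/s): [2.22, 2.22, 2.79, 2.79, 3.14, 3.14, 3.14].

INTERFACE

Orientations are given as a rotation vector (axis times angle).
In Python, from workcell import r, eyes, workorder gives the robot as it stands.
- The arm moves only by the shell command python3 -m crank 'ROWS' [FORCE]. ROWS is text: rows parted by semicolons, each of 7 numbers parted by spaces: the opening in per cent of the stroke, from 0 (shut) to 100 (fully open), then the shift along the tool's x, y, z normalised to -1 to 1, where 1 is 0.1 m, then the turn, a rotation vector about the tool's x, y, z normalised to -1 to 1, where 1 is pi rad. A call has 1 to 10 rows; each row is the pose to reach, as a shift and turn from the pose commanded when the call began, along the tool's axes at that moment, turning the shorter way round; what a row does not reach only later rows make up. A row lasts 1/10 s, in which the tool goes at most 50 mm and 8.59 degrees, less where a joint would pass 70% of its speed; a pose out of reach is approached as far as the arm can. A call with a number of a shift or a turn outside -1 to 1 is refused whole. A call with a gripper value outside its range is refused whole. The fingers move at their own pace and stop on an object; FORCE is the grip in N (left out, the last holds). Time passes only in rows, so rows that repeat a pose let the fingers close. It gives the time, the measured TCP pose, the force and the opening at its end, in the units of the state.
- r.read_state(): the state, without advancing time (a new reading comes with each control period).
- eyes.get_image(name): name is "scene" or "side" or "wrist"; returns (picture, depth): 400x640x3 uint8, blue, green, red; 400x640 float32, m along the optical axis (not along the pixel's ray), 0 where there is no reading.
- eyes.camera_info(name): a dict with "K" (3x3 intrinsics, pixels), "R" (3x3) and "t" (3): a world point X has camera coordinates R X + t. Camera axes: x right, y down, z forward; pixel columns grow to the right and rows downward; lengths in m; the calibration is good to about 2 mm. The wrist camera is an equidistant fisheye: a pixel r from the principal point sees the ray r / f radians off the axis. A picture is of the moment at which its call begins: read the wrist's pose just before it. camera_info takes no time and is no camera call; for the wrist camera it gives the pose at the moment of the call.
- workorder.sign_off(): hands the job in, once; it reports no verdict.
The state is a dict: "time": time; "q": joint angles; "joint_vel": joint speeds; "joint_efforts": joint torques, N m; "ee_pos": TCP position; "tool_rot": TCP orientation; "ft_force": force on the tool from outside, world axes, zero at the start; "ft_torque": the same for the moment, N m; "gripper_width": opening from 0.0 (shut) to 1.0 (fully open).
Only numpy, scipy, OpenCV 4.12 (cv2) and the standard library are available. Lean on these libraries where they do the work, as an engineer would, in place of code of your own. Each camera call takes 0.05 s, during which the arm holds its last target. There are 200 camera calls.

TASK

Before opening solvent, start the fume extractor: twist the bar knob on the grey switch box clockwise to its stop, then let go so that it springs back. Then open the metal bottle clamped on the bench: press its safety cap down, keep it pressed while you twist it counter-clockwise until it is free, and lift it off. Finish still holding the cap level in the air straight above the bottle, roughly 10 cm over the neck, and leave everything else on the bench where it is.

Things in the scene. Friction and masses are not known exactly. Their poses are not given: they have to be found in the camera images.
- start_knob (a joint): turn of the spring-return knob on the switch box, rad: 0 at rest, 1.0 at its hard stop, growing clockwise seen from above. Its spring resists with 0.03 N m at rest and 0.13 N m at the stop and turns it back to 0 in under a second when released.
- knob_grip (a point): point on the knob's vertical turning axis, 68 mm above the bench, at the height to grip. The knob is a black upright bar 46 mm long (point x axis), 14 mm thick (point y axis), 26 mm high, from 54 to 80 mm above the bench, with a short white mark on one end of its top (+x end); the point turns with it.
- switch_box: fixed light-grey box under the knob, 90 (x) x 120 (y) mm, 44 mm high; origin at the centre of its underside. Two white ticks: one where the knob's mark points at rest (+x side), one at its stop. Box and bottle may stand either way round (one left, one right).
- bottle: round metal bottle with a blank pale paper band, 72 mm across, fixed to the bench by a dark band on a 110 mm square plywood plate, so it needs no holding; origin at the centre of the plate's underside, z up along the bottle's axis. Its shoulder slopes from 98 to 115 mm above the bench to a neck collar 44 mm across, top at 120 mm.
- bottle_neck (a point): centre of the top of the bottle's neck, 137 mm above the bench, on the bottle's axis; hidden inside the cap at the start.
- cap_grip (a point): centre of the bottle's loose cap: black ribbed upright cylinder, 50 mm across, 36 mm high, about 50 g, z up; grip it round its side from above. At the start it is on the bottle's axis, 144 mm above the bench (underside 126, top 162 mm). Turned counter-clockwise by 0.6 rad or more it lifts off; a hard stop comes at about 1.45 rad, so about 1.0 rad is right. Clockwise it is blocked.
- spring_disc (a joint): travel of the spring disc under the cap, m: 0 with the cap on, -0.005 with it pressed 5 mm, +0.003 with it off. It holds the cap up in three notches: push the cap down over 3 mm (5 mm is right, hard bottom at 6 mm; 4 N at rest, about 10 N at 5 mm) and keep it down while turning; after about 0.6 rad let it rise.
- brush_mid (a point): bystander: flat paint brush, 42 x 214 x 22 mm, lying near the front edge; point at its origin on the bench
- marker_mid (a point): bystander: black marker pen, 16 x 140 x 18 mm, lying between box and bottle; point at its origin on the bench
- lid_mid (a point): bystander: round tin lid, 93 mm across, 7 mm high, lying at the right; point at the centre of its underside
- toner_a_mid (a point): bystander: small dropper bottle, 42 mm across, 106 mm high, standing at the right; point at the centre of its underside
- toner_b_mid (a point): bystander: small dropper bottle, 42 mm across, 110 mm high, standing at the left; point at the centre of its underside
- tape_mid (a point): bystander: roll of tape, 96 mm across, 25 mm high, lying at the back left; point at the centre of its underside
Things that resemble listed ones, but are neither listed nor needed, are in the scene too. Of the things like the part that bears cap_grip, leave any that is brown or pink; of the rest the smaller one is meant.

How it is judged:
On the way, in this order (a step that is already met when the one before it is completed fails the run):
1. the knob is turned to its stop (value of joint start_knob above 0.92 rad), for 0.1 s.
2. the knob is let go and has sprung back (value of joint start_knob below 0.08 rad and contact force between the fingers and start_knob below 0.2 N), for 0.2 s.
3. the cap is pressed down on the bottle (z of cap_grip in the frame of bottle_neck below 0.0045 m), for 0.1 s.
4. the cap is turned free while still on the bottle (angle between the x axis of cap_grip and the x axis of bottle_neck, either way round above 0.5 rad and z of cap_grip in the frame of bottle_neck below 0.02 m).
At the end, for the whole second after the job is handed in: The gripper holds the cap still (under 3 cm/s), level within 20 degrees, its centre 6 to 17 cm above the top of the neck and within 4 cm of the bottle's axis, touching the bottle nowhere; the knob is back at rest (within 0.08 rad) (z of cap_grip in the frame of bottle_neck between 0.06 and 0.17 m and horizontal distance between cap_grip and bottle_neck below 0.04 m and angle between cap_grip's own z axis and vertical below 0.35 rad and contact force between the fingers and cap above 1 N and contact force between cap and bottle below 0.1 N and linear speed of cap below 0.03 m/s and value of joint start_knob below 0.08 rad); the arm keeps its last pose, push and grip.
It fails at once if a bystander is moved by more than 3 cm (distance of any of brush_mid, marker_mid, lid_mid, toner_a_mid, toner_b_mid, tape_mid from where it was at the start of the episode above 0.03 m).
It fails at once if the cap falls down beside the bottle (height (world z) of cap_grip below 0.1 m).
It also fails if it takes over 48 s, if anything falls off the work surface, if the arm or the gripper's body presses on something with over 40 N, if the wrist force passes 120 N, or if a joint passes its speed limit or range.

## Working session

There is one attempt and no reset: what is moved stays moved. The work goes in short steps, Python scripts to look and compute and a shell command to move; the robot and the scene stay as the last step left them, time stands still between calls to the robot, and variables do not carry over. Pictures are saved under pics/ and viewed, about 8 in all and at most 12, crops included, and the job is handed in when it is done.

```bash
mkdir -p pics
cat > h.py <<'E'
import numpy as np, cv2
from workcell import r, eyes, workorder
from scipy.spatial.transform import Rotation as Ro
def snap(n,tag):
    im,d=eyes.get_image(n); cv2.imwrite(f'pics/{tag}.png',im); np.save(f'pics/{tag}.npy',d); return im,d
def cloud(n,d):
    c=eyes.camera_info(n);K=c['K'];v,u=np.mgrid[:400,:640]
    P=np.stack([(u-K[0,2])/K[0,0]*d,(v-K[1,2])/K[1,1]*d,d],-1)
    return (P-c['t'])@c['R']
def ray(n,u,v,z):
    c=eyes.camera_info(n);K=c['K'];o=-c['R'].T@c['t']
    w=c['R'].T@np.array([(u-K[0,2])/K[0,0],(v-K[1,2])/K[1,1],1]); return o+w*(z-o[2])/w[2]
def st():
    s=r.read_state(); print(round(s['time'],2),np.round(s['ee_pos'],4),'R\n',np.round(Ro.from_rotvec(s['tool_rot']).as_matrix(),3),'F',np.round(s['ft_force'],1),'T',np.round(s['ft_torque'],2),'w',round(s['gripper_width'],3),'q',np.round(s['q'],2)); return s
E
python3 - <<'E'
from h import *
st()
a,_=snap('scene','scene0');b,_=snap('side','side0')
for n in('scene','side'):
    c=eyes.camera_info(n);print(n,c['K'][0,0],-c['R'].T@c['t'],c['R'][2])
E
```

```text
0.0 [ 0.2597 -0.5681  0.2218] R
 [[-0.001  0.416 -0.909]
 [ 0.001 -0.909 -0.416]
 [-1.    -0.001  0.   ]] F [ 0.7 -0.1  0.8] T [-0.05 -0.06 -0.  ] w 1.001 q [ 1.12  0.33 -0.06  1.46  0.02  1.35 -0.09]
scene 471.03301757746425 [-0.46319175 -1.27160122  0.87685208] [ 0.5636973   0.69236787 -0.45041324]
side 474.90200415937363 [-0.13286149  0.51010265  1.47187706] [ 0.40315547 -0.36951326 -0.83721301]
```

View pics/scene0.png

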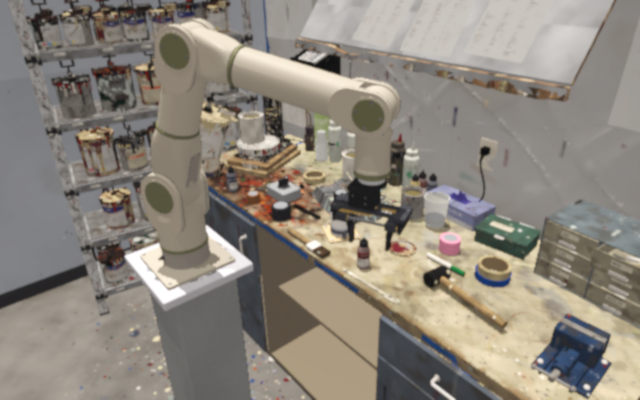

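View pics/side0.png

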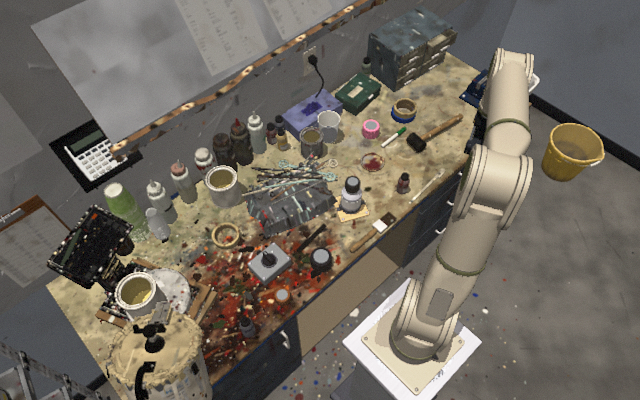

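The side view shows the grey switch box near (268,262), the bottle on its plywood plate near (351,195), a black decoy near (320,260), and a pink one near (371,130). I'll zoom in on that region and get depth there.

Run:
```python
from h import *
a=cv2.imread('pics/side0.png')
L=cv2.resize(a[160:290,230:400],None,fx=4.5,fy=4.5,interpolation=cv2.INTER_CUBIC);cv2.imwrite('pics/sidec.png',L)
P=cloud('side',np.load('pics/side0.npy'))
np.save('pics/P.npy',P)
roi=np.zeros((400,640),bool);roi[165:290,235:395]=1
for lo,hi in((.04,.048),(.075,.083),(.155,.167)):
    m=(roi&(P[...,2]>lo)&(P[...,2]<hi)).astype(np.uint8)
    n,l,s,c=cv2.connectedComponentsWithStats(m)
    for i in range(1,n):
        if s[i,4]>15:
            Q=P[l==i];print(lo,s[i],c[i].round(1),Q.mean(0).round(4),Q.min(0).round(3),Q.max(0).round(3),a[l==i].mean(0).round())
```

```text
0.04 [294 183  12   8  42] [299.5 186.4] [ 0.6544 -0.1193  0.0438] [ 0.638 -0.14   0.04 ] [ 0.673 -0.095  0.048] [89. 94. 96.]
0.04 [251 182  83  44 954] [290.  204.2] [ 0.6197 -0.0428  0.0442] [ 0.541 -0.191  0.04 ] [0.733 0.074 0.048] [91. 95. 98.]
0.04 [275 189  20  13  65] [285.2 194.2] [ 0.6646 -0.0583  0.0436] [ 0.647 -0.089  0.04 ] [ 0.675 -0.011  0.048] [100. 104. 105.]
0.04 [272 190   7   5  20] [275.2 192. ] [ 0.6961 -0.0376  0.0454] [ 0.686 -0.046  0.041] [ 0.707 -0.029  0.048] [78. 83. 86.]
0.04 [250 192  10   6  16] [254.2 194. ] [0.7415 0.0239 0.0455] [0.734 0.006 0.042] [0.749 0.04  0.048] [78. 82. 84.]
0.04 [248 242  43  39 509] [268.9 261.4] [0.4969 0.1582 0.0446] [0.453 0.095 0.04 ] [0.544 0.216 0.048] [149. 152. 153.]
0.075 [263 251  11  10  42] [267.5 255.5] [0.5005 0.1567 0.08  ] [0.477 0.149 0.076] [0.523 0.164 0.083] [60. 61. 64.]
0.155 [345 176  16  13 142] [352.7 182. ] [ 0.4793 -0.2104  0.1622] [ 0.455 -0.236  0.155] [ 0.506 -0.185  0.167] [101. 104. 106.]
```

View pics/sidec.png

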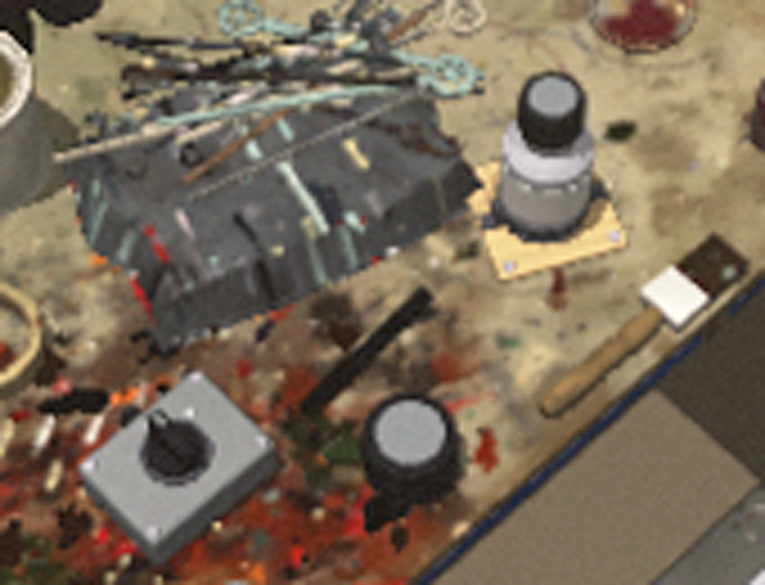

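Run:
```python
from h import *
P=np.load('pics/P.npy');a=cv2.imread('pics/side0.png')
def rect(lo,hi,box):
    x0,x1,y0,y1=box
    m=(P[...,2]>lo)&(P[...,2]<hi)&(P[...,0]>x0)&(P[...,0]<x1)&(P[...,1]>y0)&(P[...,1]<y1)
    Q=P[m];print(len(Q),cv2.minAreaRect((Q[:,:2]*1000).astype(np.float32)),Q.mean(0).round(4));return Q,m
rect(.04,.048,(.4,.6,.05,.25))
Q,m=rect(.074,.085,(.4,.6,.05,.25))
_,_,v=np.linalg.svd(Q[:,:2]-Q[:,:2].mean(0));print('bar dir',v[0])
Q,m=rect(.156,.168,(.4,.56,-.3,-.1))
print('circle',cv2.minEnclosingCircle((Q[:,:2]*1000).astype(np.float32)))
for q in ((.03,.15,(.3,.48,.0,.12)),): rect(*q)
m=(P[...,2]>.12)&(P[...,0]>.25)&(P[...,0]<.75)&(abs(P[...,1])<.45)
m=m.astype(np.uint8);n,l,s,c=cv2.connectedComponentsWithStats(m)
for i in range(1,n):
    if s[i,4]>8: Q=P[l==i];print(Q.min(0).round(2),Q.max(0).round(2))
```

```text
515 ((472.2927551269531, 134.955322265625), (144.4210968017578, 161.02383422851562), 0.8877562880516052) [0.4965 0.1577 0.0446]
53 ((499.2864074707031, 156.33853149414062), (47.4328727722168, 14.571905136108398), 0.48214930295944214) [0.4985 0.1567 0.0805]
bar dir [-0.99988111  0.01541969]
144 ((479.8287048339844, -211.4429931640625), (49.75416564941406, 48.355323791503906), 59.336917877197266) [ 0.4796 -0.2106  0.1625]
circle ((480.6103515625, -211.15321350097656), 26.294029235839844)
397 ((426.8337707519531, 52.466827392578125), (166.33609008789062, 70.01800537109375), 38.35438919067383) [0.3984 0.0404 0.0501]
[0.74 0.32 0.54] [0.75 0.34 0.55]
[ 0.45 -0.24  0.12] [ 0.51 -0.19  0.17]
[0.69 0.43 0.34] [0.73 0.45 0.37]
```

```bash
python3 -m crank '100 -0.3 0 0 0 0 0;100 -0.3 -0.95 -0.85 0 0 0;100 -0.3 -0.95 -0.85 0 0 0;100 -0.3 -0.95 -0.85 0 0 0;100 -0.3 -0.95 -0.85 0 0 0;100 -0.3 -0.95 -0.85 0 0 0'
python3 -m crank '100 0 -0.95 -0.85 0 0 0;100 0 -0.95 -0.85 0 0 0;100 0 -0.95 -0.85 0 0 0;100 0 -0.95 -0.85 0 0 0;100 0 -0.95 -0.85 0 0 0'
python3 -m crank '100 0 -0.95 -0.85 0 0 0;100 0 -0.95 -0.85 0 0 0;100 0 -0.95 -0.85 0 0 0;100 0 -0.95 -0.85 0 0 0;100 0 -0.95 -0.85 0 0 0'
python3 -c "from h import *;st()"
```

```text
time: 0.7
ee_pos: [0.2976, -0.4466, 0.2526]
tool_rot: [1.984, 0.432, -1.984]
ft_force: [0.2, -1.1, 0.5]
gripper_width: 1.002
time: 1.2
ee_pos: [0.335, -0.3261, 0.2525]
tool_rot: [1.985, 0.431, -1.985]
ft_force: [-0.1, -0.3, 0.3]
gripper_width: 1.004
time: 1.7
ee_pos: [0.373, -0.2049, 0.2525]
tool_rot: [1.985, 0.43, -1.985]
ft_force: [-1.0, -0.7, 0.0]
gripper_width: 0.998
1.7 [ 0.373  -0.2049  0.2525] R
 [[ 0.     0.414 -0.91 ]
 [-0.    -0.91  -0.414]
 [-1.     0.     0.   ]] F [-1.  -0.7  0. ] T [-0.09  0.03  0.01] w 0.998 q [ 0.8  -0.11 -0.37  1.88 -0.04  1.36 -0.7 ]
```

```bash
python3 -m crank '100 0 -0.92 -0.88 0 0 0;100 0 -0.92 -0.88 0 0 0;100 0 -0.92 -0.88 0 0 0;100 0 -0.92 -0.88 0 0 0;100 0 -0.92 -0.88 0 0 0'
python3 -m crank '100 0 -0.92 -0.88 0 0 0;100 0 -0.92 -0.88 0 0 0;100 0 -0.92 -0.88 0 0 0;100 0 -0.92 -0.88 0 0 0;100 0 -0.92 -0.88 0 0 0'
python3 -m crank '100 0 -0.92 -0.88 0 0 0;100 0 -0.92 -0.88 0 0 0;100 0 -0.92 -0.88 0 0 0;100 0 -0.92 -0.88 -0.4 0 0;100 0 -0.92 -0.88 -0.4 0 0;100 0 -0.92 -0.88 -0.4 0 0;100 0 -0.92 -0.88 -0.4 0 0;100 0 -0.92 -0.88 -0.4 0 0;100 0 -0.92 -0.88 -0.4 0 0'
python3 -m crank '100 0 0 0 -0.46 0 0;100 0 0 0 -0.46 0 0;100 0 0 0 -0.46 0 0;100 0 0 0 -0.46 0 0;100 0 0 0 -0.46 0 0;100 0 0 0 -0.46 0 0;100 0 0 0 -0.46 0 0;100 0 0 0 -0.46 0 0;100 0 0 0 -0.46 0 0;100 0 0 0 -0.46 0 0'
python3 -c "from h import *;st()"
```

```text
time: 2.2
ee_pos: [0.4151, -0.085, 0.2524]
tool_rot: [1.986, 0.43, -1.986]
ft_force: [0.8, -1.3, 0.5]
gripper_width: 0.998
time: 2.7
ee_pos: [0.4571, 0.035, 0.2522]
tool_rot: [1.985, 0.43, -1.987]
ft_force: [-0.3, -0.8, -0.5]
gripper_width: 0.999
time: 3.6
ee_pos: [0.4995, 0.1541, 0.252]
tool_rot: [1.383, 1.085, -1.385]
ft_force: [-0.0, -0.3, 0.4]
gripper_width: 0.999
time: 4.6
ee_pos: [0.4995, 0.154, 0.2519]
tool_rot: [0.286, 1.552, -0.289]
ft_force: [-0.2, -0.1, 0.8]
gripper_width: 0.998
4.6 [0.4995 0.154  0.2519] R
 [[-0.001  0.358  0.934]
 [-0.002  0.934 -0.358]
 [-1.    -0.002 -0.   ]] F [-0.2 -0.1  0.8] T [ 0.11 -0.08  0.01] w 0.998 q [ 0.61  0.25 -1.14  1.64  0.23  1.4   0.64]
```

```bash
python3 -m crank '100 0 0.2 0.1 -0.118 0 0;100 0.3 0.24 0.08 -0.118 0 0;100 0.6 0.24 0.08 -0.118 0 0;100 0.6 0.24 0.08 -0.118 0 0'
python3 - <<'E'
from h import *
st();print({k:np.round(v,3) for k,v in eyes.camera_info('wrist').items() if hasattr(v,'shape')})
im,d=snap('wrist','w0')
E
```

```text
time: 5.0
ee_pos: [0.5138, 0.1729, 0.1885]
tool_rot: [-0.003, 1.577, -0.002]
ft_force: [0.5, 0.0, -0.0]
gripper_width: 1.001
5.0 [0.5138 0.1729 0.1885] R
 [[-0.006 -0.     1.   ]
 [-0.003  1.     0.   ]
 [-1.    -0.003 -0.006]] F [ 0.5  0.  -0. ] T [ 0.06 -0.13 -0.03] w 1.001 q [ 0.54  0.4  -1.16  1.68  0.37  1.32  0.88]
{'K': array([[309.707,   0.   , 319.302],
       [  0.   , 309.707, 198.741],
       [  0.   ,   0.   ,   1.   ]]), 'R': array([[-0.   ,  1.   , -0.002],
       [ 0.967,  0.001,  0.253],
       [ 0.253, -0.002, -0.967]]), 't': array([-0.174, -0.519,  0.228])}
```

View pics/w0.png

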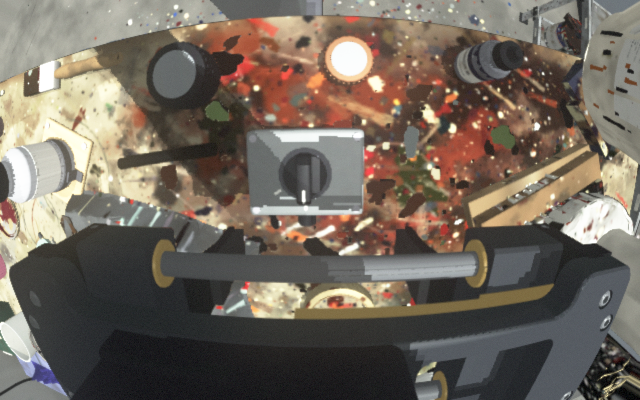

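The wrist view shows the box at (305,172), with the bar knob upright in the image, its mark at (304,196). Bar centre is about (306,180). I'll convert that to a position.

```bash
cat >> h.py <<'E'
def wray(u,v,z):
    c=eyes.camera_info('wrist');K=c['K'];o=-c['R'].T@c['t']
    p=np.array([u-K[0,2],v-K[1,2]]);rr=np.hypot(*p);th=rr/K[0,0]
    w=c['R'].T@np.r_[p/rr*np.sin(th),np.cos(th)]; return (o+w*(z-o[2])/w[2]).round(4)
E
python3 - <<'E'
from h import *
im=cv2.imread('pics/w0.png');d=np.load('pics/w0.npy')
c=eyes.camera_info('wrist');K=c['K'];o=-c['R'].T@c['t']
v,u=np.mgrid[100:240,220:400].astype(float);du=u-K[0,2];dv=v-K[1,2];rr=np.hypot(du,dv)+1e-9;th=rr/K[0,0]
w=np.stack([du/rr*np.sin(th),dv/rr*np.sin(th),np.cos(th)],-1);w/=w[...,2:]
P=o+(w@c['R'])*d[100:240,220:400,None]
for lo,hi in((.074,.086),(.04,.048)):
    m=(P[...,2]>lo)&(P[...,2]<hi)&(abs(P[...,0]-.5)<.06)&(abs(P[...,1]-.157)<.08)
    Q=P[m];print(len(Q),Q.mean(0).round(4),cv2.minAreaRect((Q[:,:2]*1000).astype(np.float32)))
print([wray(*q) for q in((300,180,.08),(312,180,.08),(304,204,.08))])
E
```

```text
729 [0.4984 0.1607 0.0824] ((499.25286865234375, 160.43309020996094), (12.953660011291504, 44.98009490966797), 89.36589050292969)
7064 [0.4964 0.1609 0.0465] ((499.4454345703125, 160.12705993652344), (90.32526397705078, 120.15499114990234), 0.5370936989784241)
[array([0.4995, 0.1578, 0.08  ]), array([0.4996, 0.1686, 0.08  ]), array([0.522 , 0.1611, 0.08  ])]
```

```bash
python3 -m crank '100 0 -0.15 -0.145 0 0 0;100 0.4 -0.15 -0.145 0 0 0;100 0.7 -0.15 -0.145 0 0 0;100 0.7 -0.15 -0.145 0 0 0;100 0.7 -0.15 -0.145 0 0 0'
python3 -m crank '60 0.2 0 0 0 0 0;60 0.4 0 0 0 0 0;60 0.55 0 0 0 0 0;60 0.68 0 0 0 0 0;60 0.68 0 0 0 0 0;60 0.68 0 0 0 0 0'
python3 -c "from h import *;st()"
```

```text
time: 5.55
ee_pos: [0.5012, 0.1616, 0.1243]
tool_rot: [-0.001, 1.57, 0.001]
ft_force: [0.2, -0.5, 1.3]
gripper_width: 0.999
time: 6.15
ee_pos: [0.5006, 0.1624, 0.0552]
tool_rot: [-0.002, 1.57, 0.003]
ft_force: [0.3, 0.4, 1.2]
gripper_width: 0.619
6.15 [0.5006 0.1624 0.0552] R
 [[ 0.    -0.003  1.   ]
 [ 0.     1.     0.003]
 [-1.     0.     0.   ]] F [0.3 0.4 1.2] T [ 0.11 -0.19  0.  ] w 0.619 q [ 0.49  0.51 -1.07  1.86  0.51  1.08  0.8 ]
```

```bash
python3 -m crank '60 0.05 -0.044 -0.014 0 0 0;60 0.05 -0.044 -0.014 0 0 0;10 0.05 -0.044 -0.014 0 0 0;10 0.05 -0.044 -0.014 0 0 0;0 0.05 -0.044 -0.014 0 0 0;0 0.05 -0.044 -0.014 0 0 0;0 0.05 -0.044 -0.014 0 0 0;0 0.05 -0.044 -0.014 0 0 0' 10
python3 -c "from h import *;st()"
```

```text
time: 6.95
ee_pos: [0.4991, 0.1579, 0.0497]
tool_rot: [-0.002, 1.57, 0.003]
ft_force: [0.3, 1.3, 1.6]
gripper_width: 0.495
6.95 [0.4991 0.1579 0.0497] R
 [[ 0.    -0.003  1.   ]
 [ 0.     1.     0.003]
 [-1.     0.     0.   ]] F [0.3 1.3 1.6] T [ 0.47 -0.15 -0.03] w 0.495 q [ 0.5   0.51 -1.07  1.87  0.51  1.06  0.8 ]
```

```bash
python3 -m crank '0 0 0 0 0 0 0;0 0 0 0 0 0 0;0 0 0 0 0 0 0;0 0 0 0 0 0 0;0 0 0 0 0 0 0' 
python3 -c "from h import *;st()"
```

```text
time: 7.45
ee_pos: [0.499, 0.1579, 0.0497]
tool_rot: [-0.002, 1.57, 0.003]
ft_force: [0.3, 2.8, 4.3]
gripper_width: 0.495
7.45 [0.499  0.1579 0.0497] R
 [[ 0.    -0.003  1.   ]
 [ 0.     1.     0.003]
 [-1.     0.     0.   ]] F [0.3 2.8 4.3] T [ 0.73 -0.15  0.01] w 0.495 q [ 0.5   0.51 -1.07  1.87  0.51  1.06  0.8 ]
```

The jaws stopped at 43 mm, so the tips are on the knob's round skirt below the bar. I'll open, raise about 9 mm and close again.

```bash
python3 -m crank '60 0 0 0 0 0 0;60 0 0 0 0 0 0;60 0 0 0 0 0 0;60 -0.09 0 0 0 0 0;60 -0.09 0 0 0 0 0;0 -0.09 0 0 0 0 0;0 -0.09 0 0 0 0 0;0 -0.09 0 0 0 0 0;0 -0.09 0 0 0 0 0;0 -0.09 0 0 0 0 0' 10
python3 -m crank '0 0 0 0 0 0 0;0 0 0 0 0 0 0;0 0 0 0 0 0 0;0 0 0 0 0 0 0;0 0 0 0 0 0 0'
python3 -c "from h import *;st()"
```

```text
time: 8.45
ee_pos: [0.4988, 0.1576, 0.0585]
tool_rot: [-0.002, 1.571, 0.002]
ft_force: [0.4, 0.5, -0.0]
gripper_width: 0.236
time: 8.95
ee_pos: [0.4989, 0.1579, 0.0585]
tool_rot: [-0.002, 1.571, 0.003]
ft_force: [0.9, 2.5, -2.5]
gripper_width: 0.164
8.95 [0.4989 0.1579 0.0585] R
 [[ 0.    -0.003  1.   ]
 [ 0.     1.     0.003]
 [-1.     0.     0.   ]] F [ 0.9  2.5 -2.5] T [ 0.68 -0.28  0.03] w 0.164 q [ 0.51  0.5  -1.08  1.87  0.5   1.08  0.81]
```

```bash
python3 -m crank '0 0 0.015 0 0 0 0;0 0 0.015 0 0.045 0 0;0 0 0.015 0 0.09 0 0;0 0 0.015 0 0.135 0 0;0 0 0.015 0 0.18 0 0;0 0 0.015 0 0.225 0 0;0 0 0.015 0 0.27 0 0;0 0 0.015 0 0.31 0 0;0 0 0.015 0 0.33 0 0;0 0 0.015 0 0.33 0 0' 30
python3 -m crank '0 0 0 0 0 0 0;0 0 0 0 0 0 0'
python3 - <<'E'
from h import *
st();snap('side','s2')
im=cv2.imread('pics/s2.png')[215:295,215:325];cv2.imwrite('pics/s2c.png',cv2.resize(im,None,fx=6,fy=6,interpolation=cv2.INTER_CUBIC))
E
```

```text
time: 9.95
ee_pos: [0.4987, 0.1576, 0.0585]
tool_rot: [0.804, 1.415, -0.809]
ft_force: [-1.5, -5.5, 4.6]
gripper_width: 0.162
time: 10.15
ee_pos: [0.4987, 0.1576, 0.0585]
tool_rot: [0.802, 1.416, -0.807]
ft_force: [-1.9, -5.1, 3.0]
gripper_width: 0.167
10.15 [0.4987 0.1576 0.0585] R
 [[-0.001  0.859  0.512]
 [-0.003  0.512 -0.859]
 [-1.    -0.002  0.002]] F [-1.9 -5.1  3. ] T [-1.1   0.28  0.59] w 0.167 q [ 0.35  0.41 -0.87  1.87  0.36  1.03 -0.13]
```

View pics/s2c.png

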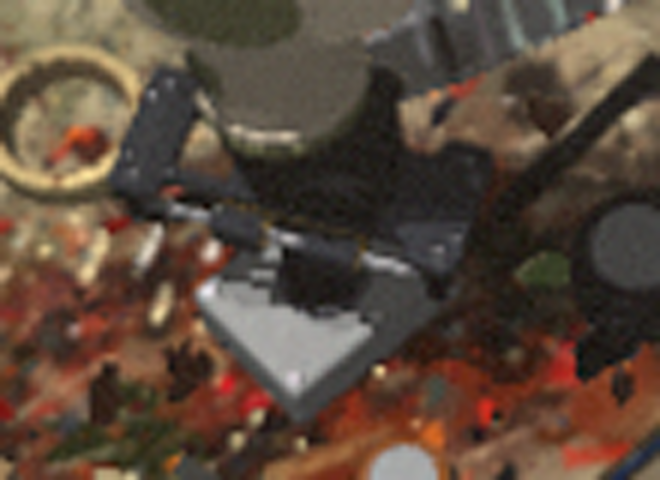

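The picture only shows the jaws over the knob. The moment about z went from about 0 to +0.59 N·m, well above the 0.13 N·m spring, and the tool turned 1.03 rad with no change in jaw width, so the knob is on its stop. Releasing.

```bash
python3 -m crank '100 0 0 0 0 0 0;100 0 0 0 0 0 0;100 0 0 0 0 0 0;100 0 0 0 0 0 0;100 0 0 0 0 0 0;100 0 0 0 0 0 0;100 0 0 0 0 0 0;100 0 0 0 0 0 0;100 0 0 0 0 0 0;100 0 0 0 0 0 0'
python3 -m crank '100 -0.3 0 0 0 0 0;100 -0.7 0 0 0 0 0;100 -1 0 0 0 0 0;100 -1 0 0 0 0 0;100 -1 0 0 0 0 0'
python3 -m crank '100 -0.3 0 0 0 0 0;100 -0.7 0 0 0 0 0;100 -1 0 0 0 0 0;100 -1 0 0 0 0 0;100 -1 0 0 0 0 0'
python3 - <<'E'
from h import *
st();im,d=snap('wrist','w1')
cv2.imwrite('pics/w1c.png',cv2.resize(im[80:280,200:440],None,fx=2,fy=2))
E
```

```text
time: 11.2
ee_pos: [0.4989, 0.1593, 0.0586]
tool_rot: [0.805, 1.417, -0.805]
ft_force: [-0.4, 0.5, 0.2]
gripper_width: 0.961
time: 11.7
ee_pos: [0.4992, 0.1591, 0.1588]
tool_rot: [0.805, 1.415, -0.805]
ft_force: [-0.3, -0.1, -0.8]
gripper_width: 0.997
time: 12.2
ee_pos: [0.4987, 0.1589, 0.2576]
tool_rot: [0.805, 1.417, -0.806]
ft_force: [0.4, 0.1, -0.7]
gripper_width: 1.001
12.2 [0.4987 0.1589 0.2576] R
 [[-0.001  0.859  0.511]
 [-0.     0.511 -0.859]
 [-1.    -0.001 -0.   ]] F [ 0.4  0.1 -0.7] T [ 0.02 -0.12  0.02] w 1.001 q [ 0.46  0.2  -0.96  1.63  0.16  1.4   0.02]
```

View pics/w1c.png

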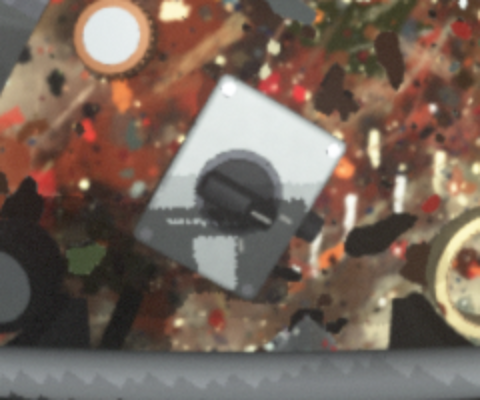

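The knob's mark is back in line with the rest tick, at about (262,215) in the crop. Next, move over the bottle.

```bash
python3 -m crank '100 0 -0.25 0.38 0 0 0;100 0 -0.51 0.77 0 0 0;100 0 -0.51 0.77 0 0 0;100 0 -0.51 0.77 0 0 0'
python3 -m crank '100 0 -0.25 0.38 0 0 0;100 0 -0.51 0.77 0 0 0;100 0 -0.51 0.77 0 0 0;100 0 -0.51 0.77 0 0 0'
python3 -m crank '100 0 -0.25 0.38 0 0 0;100 0 -0.51 0.77 0 0 0;100 0 -0.51 0.77 0 0 0;100 0 -0.51 0.77 0 0 0'
python3 -m crank '100 0 -0.25 0.38 0 0 0;100 0 -0.51 0.77 0.42 0 0;100 0 -0.51 0.77 0.42 0 0;100 0 -0.51 0.77 0.42 0 0;100 0 -0.51 0.77 0.42 0 0;100 0 -0.51 0.77 0.42 0 0;100 0 -0.51 0.77 0.42 0 0;100 0 -0.51 0.77 0.42 0 0;100 0 -0.51 0.77 0.42 0 0;100 0 -0.51 0.77 0.42 0 0'
python3 -m crank '100 0 0 0 0 0 0;100 0 0 0 0 0 0;100 0 0 0 0 0 0'
python3 - <<'E'
from h import *
st();im,d=snap('wrist','w2')
c=eyes.camera_info('wrist');K=c['K'];o=-c['R'].T@c['t']
v,u=np.mgrid[:400,:640].astype(float);du=u-K[0,2];dv=v-K[1,2];rr=np.hypot(du,dv)+1e-9;th=rr/K[0,0]
w=np.stack([du/rr*np.sin(th),dv/rr*np.sin(th),np.cos(th)],-1);w/=np.where(abs(w[...,2:])<1e-3,1,w[...,2:])
P=o+(w@c['R'])*d[...,None]
m=(P[...,2]>.155)&(P[...,2]<.17)&(np.hypot(P[...,0]-.48,P[...,1]+.211)<.06)
Q=P[m];print(len(Q),Q.mean(0).round(4),cv2.minEnclosingCircle((Q[:,:2]*1000).astype(np.float32)))
E
```

```text
time: 12.65
ee_pos: [0.4939, 0.0653, 0.257]
tool_rot: [0.807, 1.418, -0.809]
ft_force: [0.7, 0.3, 0.1]
gripper_width: 1.001
time: 13.05
ee_pos: [0.4897, -0.0252, 0.2576]
tool_rot: [0.806, 1.418, -0.806]
ft_force: [-0.5, -0.0, 0.2]
gripper_width: 1.0
time: 13.45
ee_pos: [0.4858, -0.1165, 0.2579]
tool_rot: [0.805, 1.418, -0.804]
ft_force: [0.4, 1.6, 0.2]
gripper_width: 1.0
time: 14.45
ee_pos: [0.4822, -0.2068, 0.2584]
tool_rot: [1.76, 0.731, -1.759]
ft_force: [-0.2, -0.0, -0.1]
gripper_width: 0.996
time: 14.75
ee_pos: [0.4815, -0.2088, 0.2585]
tool_rot: [1.755, 0.735, -1.755]
ft_force: [-0.3, -1.2, -1.2]
gripper_width: 0.998
14.75 [ 0.4815 -0.2088  0.2585] R
 [[-0.     0.712 -0.702]
 [ 0.    -0.702 -0.712]
 [-1.    -0.    -0.   ]] F [-0.3 -1.2 -1.2] T [-0.07  0.01 -0.02] w 0.998 q [ 0.86  0.14 -0.58  1.64  0.08  1.38 -0.51]
2500 [ 0.4819 -0.2085  0.1625] ((481.1633605957031, -209.30372619628906), 25.828784942626953)
```

View pics/w2.png

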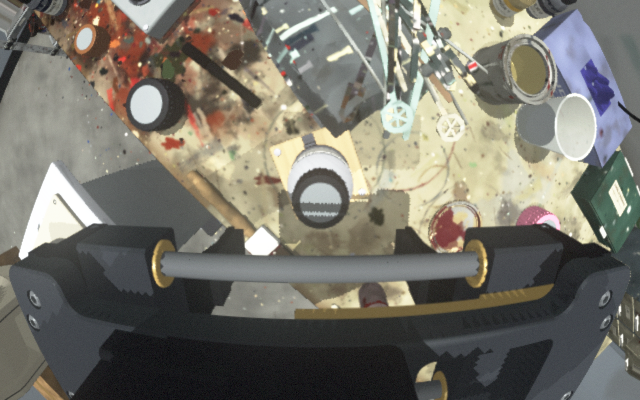

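The cap is seen centred near (322,200). Wrist and side cameras agree on its position within 2 mm. Descending and gripping.

```bash
python3 -m crank '100 0.2 0 0.014 0 0 0;100 0.45 0 0.014 0 0 0;100 0.7 0 0.014 0 0 0;100 0.7 0 0.014 0 0 0;100 0.7 0 0.014 0 0 0'
python3 -m crank '100 0.2 0 0 0 0 0;100 0.4 0 0 0 0 0;100 0.585 0 0 0 0 0;100 0.585 0 0 0 0 0;100 0.585 0 0 0 0 0'
python3 -c "from h import *;st()"
python3 -m crank '20 0 0 0 0 0 0;20 0 0 0 0 0 0;20 0 0 0 0 0 0;20 0 0 0 0 0 0;20 0 0 0 0 0 0;20 0 0 0 0 0 0;20 0 0 0 0 0 0;20 0 0 0 0 0 0;20 0 0 0 0 0 0;20 0 0 0 0 0 0' 10
python3 -c "from h import *;st()"
```

```text
time: 15.3
ee_pos: [0.4803, -0.2107, 0.1891]
tool_rot: [1.757, 0.732, -1.757]
ft_force: [0.2, 0.2, -0.5]
gripper_width: 1.001
time: 15.8
ee_pos: [0.481, -0.211, 0.1316]
tool_rot: [1.758, 0.73, -1.756]
ft_force: [-0.5, -0.2, 0.6]
gripper_width: 1.001
15.8 [ 0.481  -0.211   0.1316] R
 [[ 0.001  0.71  -0.705]
 [-0.001 -0.705 -0.71 ]
 [-1.     0.001 -0.001]] F [-0.5 -0.2  0.6] T [-0.03  0.   -0.06] w 1.001 q [ 0.84  0.24 -0.57  1.81  0.14  1.13 -0.56]
time: 16.8
ee_pos: [0.4803, -0.211, 0.1301]
tool_rot: [1.758, 0.731, -1.758]
ft_force: [-0.1, -1.0, 1.1]
gripper_width: 0.579
16.8 [ 0.4803 -0.211   0.1301] R
 [[ 0.     0.709 -0.705]
 [-0.    -0.705 -0.709]
 [-1.     0.    -0.   ]] F [-0.1 -1.   1.1] T [-0.16 -0.12 -0.06] w 0.579 q [ 0.84  0.24 -0.57  1.82  0.14  1.13 -0.57]
```

```bash
python3 -m crank '20 0 0 0 0 0 0;20 0 0 0 0 0 0;20 0 0 0 0 0 0;20 0.02 0 0 0 0 0;20 0.04 0 0 0 0 0;20 0.05 0 0 0 0 0;20 0.05 0 0 0 0 0;20 0.05 0 0 0 0 0' 45
python3 -c "from h import *;st()"
```

```text
time: 17.6
ee_pos: [0.4804, -0.211, 0.1257]
tool_rot: [1.758, 0.731, -1.758]
ft_force: [-2.5, 0.2, 9.2]
gripper_width: 0.568
17.6 [ 0.4804 -0.211   0.1257] R
 [[ 0.     0.709 -0.705]
 [-0.001 -0.705 -0.709]
 [-1.     0.001  0.   ]] F [-2.5  0.2  9.2] T [0.02 0.51 0.  ] w 0.568 q [ 0.84  0.24 -0.57  1.82  0.15  1.12 -0.57]
```

```bash
python3 -m crank '20 0.006 0 0 0 0 0;20 0.006 0 0 -0.04 0 0;20 0.006 0 0 -0.08 0 0;20 0.006 0 0 -0.12 0 0;20 0.006 0 0 -0.16 0 0;20 0.006 0 0 -0.2 0 0;20 0.006 0 0 -0.23 0 0;20 0.006 0 0 -0.23 0 0'
python3 -c "from h import *;st()"
```

```text
time: 18.4
ee_pos: [0.4811, -0.2109, 0.1254]
tool_rot: [1.251, 1.18, -1.249]
ft_force: [-0.9, 1.8, 9.4]
gripper_width: 0.569
18.4 [ 0.4811 -0.2109  0.1254] R
 [[ 0.002  0.998 -0.056]
 [-0.001 -0.056 -0.998]
 [-1.     0.002  0.001]] F [-0.9  1.8  9.4] T [ 0.03 -0.07  0.01] w 0.569 q [ 0.92  0.26 -0.67  1.82  0.18  1.12  0.13]
```

```bash
python3 -m crank '20 0 0 0 -0.04 0 0;20 -0.02 0 0 -0.08 0 0;20 -0.05 0 0 -0.085 0 0;20 -0.08 0 0 -0.085 0 0;20 -0.08 0 0 -0.085 0 0;20 -0.08 0 0 -0.085 0 0'
python3 -c "from h import *;st()"
```

```text
time: 19.0
ee_pos: [0.4799, -0.2107, 0.1321]
tool_rot: [1.056, 1.3, -1.056]
ft_force: [-0.1, 0.1, 0.8]
gripper_width: 0.566
19.0 [ 0.4799 -0.2107  0.1321] R
 [[-0.001  0.979  0.205]
 [ 0.     0.205 -0.979]
 [-1.    -0.001 -0.   ]] F [-0.1  0.1  0.8] T [ 0.   -0.2  -0.01] w 0.566 q [ 0.95  0.26 -0.7   1.81  0.18  1.14  0.39]
```

```bash
python3 -m crank '20 -0.05 0 0 0 0 0;20 -0.1 0 0 0 0 0;20 -0.2 0 0 0 0 0;20 -0.4 0 0 0 0 0;20 -0.6 0 0 0 0 0;20 -0.8 0 0 0 0 0;20 -0.91 0 0 0 0 0;20 -0.91 0 0 0 0 0;20 -0.91 0 0 0 0 0;20 -0.91 0 0 0 0 0'
python3 -m crank '20 0 0 0 0 0 0;20 0 0 0 0 0 0;20 0 0 0 0 0 0;20 0 0 0 0 0 0'
python3 - <<'E'
from h import *
st();im,d=snap('side','s3');im2,_=snap('scene','sc3')
z=lambda i,a,b,c,e:cv2.resize(i[a:b,c:e],(390,330),interpolation=cv2.INTER_CUBIC)
cv2.imwrite('pics/fin.png',np.hstack([z(im,140,270,275,428),z(im2,165,275,290,420)]))
P=cloud('side',d);m=(np.hypot(P[...,0]-.48,P[...,1]+.211)<.026)
m2=(np.hypot(P[...,0]-.4992,P[...,1]-.158)<.03)&(P[...,2]>.075)&(P[...,2]<.085)
print(cv2.minAreaRect((P[m2][:,:2]*1000).astype(np.float32)))
E
```

```text
time: 20.0
ee_pos: [0.4797, -0.2107, 0.2224]
tool_rot: [1.055, 1.302, -1.056]
ft_force: [0.1, 0.3, -0.1]
gripper_width: 0.569
time: 20.4
ee_pos: [0.4802, -0.2108, 0.2233]
tool_rot: [1.055, 1.3, -1.055]
ft_force: [-0.1, -0.1, 0.1]
gripper_width: 0.571
20.4 [ 0.4802 -0.2108  0.2233] R
 [[-0.     0.979  0.206]
 [ 0.     0.206 -0.979]
 [-1.    -0.    -0.   ]] F [-0.1 -0.1  0.1] T [-0.05 -0.1   0.02] w 0.571 q [ 0.97  0.17 -0.71  1.69  0.12  1.32  0.45]
((498.9111328125, 156.24368286132812), (45.0106201171875, 14.450421333312988), 0.013728061690926552)
```

View pics/fin.png

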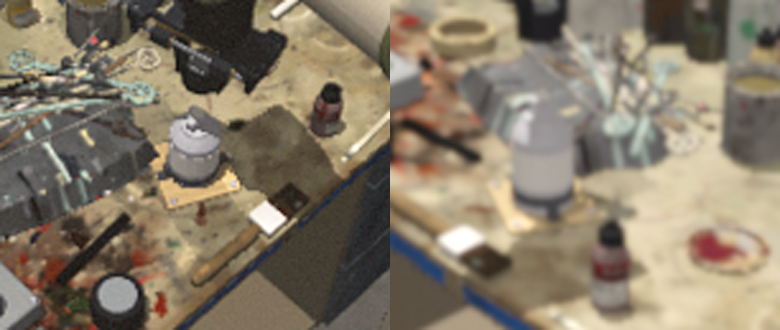

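The bottle neck is bare at about (195,125) in the left half. The jaws still hold 50 mm (the cap), the knob is at rest and the bystanders in view are in place. Handing in.

```bash
python3 -c "
from h import *
print(workorder.sign_off());st()"
```

```text
the job is handed in; nothing more can be done
None
the job is handed in; nothing more can be done
```

The job is done and handed in at about 20.4 s of the 48 s allowed; sign-off reports no verdict.

**What I did**
- **Knob:** I turned it clockwise about 1.03 rad and released it. The moment rose to 0.59 N·m against the 0.13 N·m spring, so it was on its stop. My first grip caught the knob's round skirt at 43 mm, so I raised the tool 9 mm and gripped the bar itself.
- **Cap:** I pressed it about 4.5 mm at about 9 N and turned it counter-clockwise 0.73 rad while pressed. I then let it rise while turning on to about 1.0 rad, and lifted it straight up.

**Last checks**
- **Cap held:** The jaws still read 50 mm, and the tool points straight down. The cap centre works out at about 0.237 m, 10 cm above the neck and within about 2 mm of the axis by tool pose. That height assumes the cap did not slip in the jaws, because the gripper hid it in the final picture.
- **Bottle and knob:** The neck is bare, and the side camera shows the knob bar within 0.01 rad of its rest direction.
- **Bystanders:** Brush, marker, lid and a dropper bottle look unmoved in the final picture. I did not measure them, and the tape and the other dropper bottle were not checked.

**Disagreement:** The side and wrist cameras differed by about 4 mm in y on the knob and 2 mm on the cap. I used values in between.

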